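Raise a cap on the pad-printing lift jig with its cam lever and hold it up

ROBOT

A 6-joint arm with a two-finger parallel gripper is mounted at the origin on the work surface. World frame = base frame: x ahead of the robot, y to its left, z up, the work surface at z = 0. Lengths are in m, angles in rad, forces in N, time in s.
With the tool pointing down it reaches from about 0.35 to 0.725 m from the base axis. Payload 6 kg.
Tool frame: the origin (TCP) lies at the very end of the fingers, on their centre line; the grasp point (between the pads) lies 19 mm behind it; z points along the fingers, y is the line along which they close (so a half turn about z gives the same grasp; the last joint's range is limited). The gripper opens to 85 mm and grips with 20 to 120 N. Pads are 22 mm wide; open, the fingers measure 114 mm over their backs; the gripper's body (76 mm by 85 mm) begins 54 mm behind the grasp point. The pads swing forward as they close: fully open they stand 13 mm farther back than shut.
Start: joints at [-0.85, 0.04, 0.085, 0, -1.615, -0.334], TCP at [0.226, -0.556, 0.231] pointing down, gripper open.
Joint ranges: [-2.56, 2.56], [-1.29, 2.01], [-1.08, 1.49], [-3.29, 1.98], [-2.81, -0.18], [-2.99, 2.99]. Speed limits (rad/s): [2.57, 2.57, 3.01, 3.14, 3.14, 3.14].

INTERFACE

Orientations are given as a rotation vector (axis times angle).
In Python, from workcell import r gives the robot as it stands. The module is installed in compiled form; this text tells all that it offers.
- The arm moves only by the shell command python3 -m handwheel 'ROWS' [FORCE]. ROWS is JSON, a list of rows, each a list of 7 numbers: the shift along the tool's x, y, z in mm, then the turn, a rotation vector about the tool's x, y, z in degrees, then the finger opening in mm, from 0 to 85.4. In form: [[tx, ty, tz, rx, ry, rz, gripper], ...]. A call has 1 to 8 rows; each row shifts and turns the commanded pose from where the row before left it, along the tool's axes as they then stand; what a row does not reach is not made up. A row lasts 1/12 s, in which the tool goes at most 41.7 mm and 7.16 degrees, less where a joint would pass 70% of its speed; a pose out of reach is approached as far as the arm can. A call is refused whole if a number of a shift passes 41.7 or a number of a turn 7.16, either way. A call with a gripper value outside its range is refused whole. The fingers move at their own pace and stop on an object; FORCE is the grip in N (left out, the last holds). Time passes only in rows, so rows that do not move let the fingers close. It gives the time, the measured TCP pose, the force, the opening and the grip force at its end, in the units of the state.
- r.read_state(): the state, without advancing time (a new reading comes with each control period).
- r.get_image(name): name is "side" or "top"; returns the picture (384x512x3 uint8, red, green, blue); there is no depth.
- r.camera_model(name): a dict with "vfov" (degrees; the focal length in pixels is half the picture's height over the tangent of half this angle, whatever the lens; pixels are square), "cx", "cy" (the principal point, pixels), "T" (4x4, takes a point from camera to world coordinates). Camera axes: x right, y up, looking along -z (the intrinsics and any distortion apply to the point x, -y, -z); pixel columns grow to the right and rows downward; lengths in m; the calibration is good to about 2 mm. A picture is of the moment at which its call begins. camera_model takes no time and is no camera call.
- r.hand_in(): hands the job in; it is judged then, once.
The state is a dict: "time": time; "q": joint angles; "qvel": joint speeds; "joint_efforts": joint torques, N m; "position": TCP position; "eef_rot": TCP orientation; "force": force on the tool from outside, world axes, zero at the start; "wrist_torque": the same for the moment, N m; "width": finger opening in m; "gripper_force": force on a finger pad.
Only numpy, scipy, OpenCV 4.12 (cv2) and the standard library are available. Lean on these libraries where they do the work, as an engineer would, in place of code of your own. Each camera call takes 0.05 s, during which the arm holds its last target. There are 200 camera calls.

TASK

Put the plain white cap upright into the blue nest of the lift jig and let go of it while the jig is still down. Then take the red handle of the cam lever in the fingers and swing the lever up to its highest lift point, where it stands straight up, and finish while still holding it there, since a spring drops the jig as soon as it is released. Leave the printed cap, the ink jar, the white panel and the screwdriver where they are.

Things in the scene. Friction and masses are not known exactly. Their poses are not given: they have to be found in the camera images.
- cap_plain: plain white plastic screw cap, a solid upright cylinder, diameter 50 mm, height 34 mm, about 40 g, nothing printed on it, standing on the green table. Origin: centre of its underside; z up.
- cap_printed: bystander: the same cap, 50 mm diameter and 34 mm high, but with a blue ring printed on its top. Origin: centre of its underside.
- jig: steel lift jig fixed on the table: base plate 170 (x) by 150 (y) by 16 mm, four guide posts and an aluminium lift table (120 x 88 mm, top 84 mm above the green table when down) carrying the blue nest. Origin: centre of the base's underside; at yaw 0 x points away from the robot, y left. The cam shaft runs along its y axis, 50 mm above the table; the lever is on the +y side.
- nest (a point): centre of the floor of the round blue nest on the lift table: 89 mm above the green table when down. The nest's wall has inside diameter 54 mm, outside 66 mm, and rises 8 mm above this floor. The cap belongs here, standing on the floor (this point and the cap's origin then coincide).
- lift (a joint): height of the lift table in m: 0 when down, 0.015 at the cam's highest point. It follows the lever: about 0.015 x sin(lever angle).
- lever (a joint): cam lever angle, rad: 0 at rest on its stop, level, pointing along the jig's -x; grows as the handle swings up and over towards +x; 1.571 = straight up = highest lift; beyond that the table sinks again; stop at 2.2. A spring always pulls it back to 0: lifting the handle takes about 3 N at first and about the same when upright.
- lever_grip (a point): middle of the lever's red handle, a fixed round bar, diameter 14, length 62 mm, parallel to the jig's y axis, sticking out of the lever's end to +y. 110 mm from the shaft axis, 108 mm to +y of the jig's middle, 50 mm above the table at rest. The lever arm is 34 mm to -y, the bar's free end 28 mm to +y. Pinch it from above, fingers closing across it; it turns in the grip as the lever swings.
- lever_shaft (a point): point on the cam shaft's axis beside the handle: the middle of the handle (lever_grip) moves on a circle of radius 110 mm about this point in the jig's x-z plane. 50 mm above the table, fixed to the jig.
- ink_jar: bystander: closed ink jar with black lid and blue label, 64 mm diameter, 75 mm high. Origin: centre of its underside.
- panel: bystander: white plastic panel lying flat, 200 x 85 x 12 mm. Origin: centre of its underside.
- driver: bystander: screwdriver with a yellow handle, about 200 mm long, lying at the far side of the table beyond the jig.
Things that resemble listed ones, but are neither listed nor needed, are in the scene too. What is shaped like the cap_plain but brown or yellow is not meant.

How it is judged:
By the outcome, as a careful person would: the job done as asked, in the order asked, and still so for the second after the job is handed in, while the arm keeps its last pose, push and grip.
It also fails if it takes over 56 s, if anything falls off the work surface, if the arm or the gripper's body presses on something with over 40 N, if the wrist force passes 120 N, or if a joint passes its speed limit or range.

## Working session

There is one attempt and no reset: what is moved stays moved. The work goes in short steps, Python scripts to look and compute and a shell command to move; the robot and the scene stay as the last step left them, time stands still between calls to the robot, and variables do not carry over. Pictures are saved under pics/ and viewed, at most 10 in all, crops included, and the job is handed in when it is done.

```bash
mkdir -p pics
python3 - <<'E'
from workcell import r
import cv2
for n in("top","side"):
    im=r.get_image(n);cv2.imwrite(f"pics/{n}0.png",im[:,:,::-1])
    m=r.camera_model(n);print(n,m)
s=r.read_state();print(s)
E
```

```text
top {'vfov': 50.77337704810925, 'cx': 256.10566556586485, 'cy': 195.209978802226, 'T': array([[ 0.00574291,  0.99088067, -0.13461993,  0.41851395],
       [-0.99990579,  0.00736856,  0.01158068,  0.00895288],
       [ 0.01246703,  0.13454074,  0.99082963,  1.23541119],
       [ 0.        ,  0.        ,  0.        ,  1.        ]])}
side {'vfov': 48.421038120397576, 'cx': 257.9206417719086, 'cy': 192.24956875971475, 'T': array([[-9.26926742e-01,  2.33830973e-01, -2.93478945e-01,
         2.33060783e-01],
       [-3.75241863e-01, -5.76361547e-01,  7.25948284e-01,
         8.79177904e-01],
       [ 5.99214520e-04,  7.83026464e-01,  6.21988101e-01,
         8.21830496e-01],
       [ 0.00000000e+00,  0.00000000e+00,  0.00000000e+00,
         1.00000000e+00]])}
{'time': 0.1, 'q': array([-8.50330012e-01,  4.07450970e-02,  8.39379352e-02, -3.84715057e-04,
       -1.61550340e+00, -3.33687342e-01]), 'qvel': array([ 0.00181706, -0.00172818,  0.00432672,  0.00204384, -0.00060819,
        0.00065969]), 'joint_efforts': array([-4.37418348e-03, -3.69345975e+01,  3.48284161e+01,  6.95174709e+00,
       -4.54087291e-03,  1.27915726e-06]), 'position': array([ 0.22627191, -0.55538894,  0.23040212]), 'eef_rot': array([ 6.03714387e-01, -3.08260107e+00, -2.35910262e-03]), 'force': array([-0.36808335, -1.26648549,  1.08730733]), 'wrist_torque': array([ 0.05747615, -0.02250089,  0.03354103]), 'gripper_force': 0.0, 'width': 0.08547442847845171}
```

View pics/top0.png

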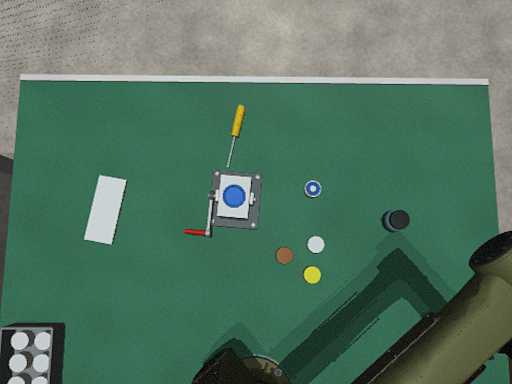

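View pics/side0.png

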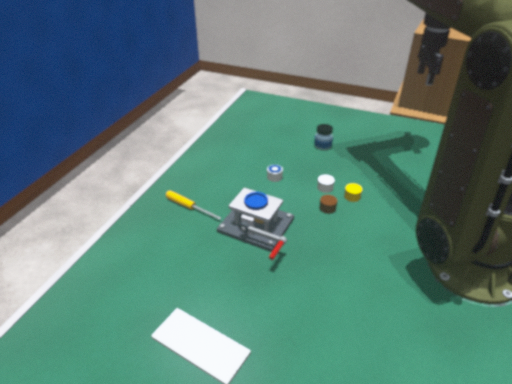

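The top view shows the plain cap at (316,244), the printed cap at (313,188), the nest at (234,196), and the red handle from (185,232) to (208,233). The decoys are at (284,255) and (312,274). In the side view the plain cap is at (326,183), the nest at (256,201), and the handle at (277,250).

```bash
cat > h.py <<'E'
import numpy as np,cv2
from workcell import r
def ray(n,uv):
    m=r.camera_model(n);f=192/np.tan(np.radians(m["vfov"]/2));T=m["T"]
    d=T[:3,:3]@np.array([(uv[0]-m["cx"])/f,-(uv[1]-m["cy"])/f,-1]);return T[:3,3],d
def plane(n,uv,z):
    o,d=ray(n,uv);return o+d*(z-o[2])/d[2]
def tri(a,b):
    o1,d1=ray("top",a);o2,d2=ray("side",b)
    k=np.linalg.lstsq(np.c_[d1,-d2],o2-o1,rcond=None)[0]
    p,q=o1+d1*k[0],o2+d2*k[1];return (p+q)/2,np.linalg.norm(p-q)
def blobs(im,lo,hi,box,amin=15):
    h=cv2.cvtColor(im,cv2.COLOR_RGB2HSV);m=cv2.inRange(h,lo,hi);M=np.zeros_like(m)
    x0,y0,x1,y1=box;M[y0:y1,x0:x1]=m[y0:y1,x0:x1]
    cs,_=cv2.findContours(M,cv2.RETR_EXTERNAL,cv2.CHAIN_APPROX_NONE)
    return [c[:,0,:].astype(float) for c in cs if len(c)>=amin]
E
python3 - <<'E'
from h import *
B={"top":dict(plain=(296,228,336,258),nest=(215,178,252,212),red=(175,220,215,245),ring=(300,175,328,202)),
"side":dict(plain=(312,170,340,196),nest=(240,186,273,214),red=(262,232,292,265),ring=(262,160,288,184))}
C=dict(plain=((0,0,150),(180,70,255)),nest=((100,120,60),(130,255,255)),red=((0,150,80),(8,255,255)),ring=((100,100,60),(130,255,255)))
res={}
for n in B:
    im=r.get_image(n);cv2.imwrite(f"pics/{n}1.png",im[:,:,::-1])
    for k in C:
        for c in blobs(im,*C[k],B[n][k],8):
            x=c.astype(np.float32);e=cv2.fitEllipse(x);rc=cv2.minAreaRect(x)
            print(n,k,"ell",np.round(e[0],1),np.round(e[1],1),"rect",np.round(rc[0],1),np.round(rc[1],1),round(rc[2],1),cv2.boundingRect(x));res[n,k]=rc[0] if k=="red" else e[0]
for k in C:print(k,tri(res["top",k],res["side",k]))
for k,z in dict(plain=.034,nest=.097,ring=.034,red=.05).items():print(k,plane("top",res["top",k],z),plane("side",res["side",k],z))
a=cv2.resize(cv2.imread("pics/top1.png")[160:290,170:345],None,fx=3,fy=3,interpolation=2)
b=cv2.resize(cv2.imread("pics/side1.png")[160:270,210:350],None,fx=3,fy=3,interpolation=2)
o=np.zeros((720//2+30,525+0,3),np.uint8)
cv2.imwrite("pics/c1.png",a)
E
```

```text
top plain ell [315.7 244.1] [15.9 16.1] rect [315.5 244. ] [16.3 16.3] 45.0 (307, 236, 18, 17)
top nest ell [233.6 195.5] [21.3 21.7] rect [233.5 195.5] [21. 21.] 90.0 (223, 185, 22, 22)
top red ell [194.6 231.5] [ 4.2 24.6] rect [194.1 231.4] [20.3  4.4] 5.7 (184, 229, 21, 6)
top ring ell [312.5 188.1] [12.2 13. ] rect [312.5 188. ] [12. 13.] 90.0 (306, 182, 14, 13)
side plain ell [325.7 179.3] [10.8 17.4] rect [325.5 179.5] [11. 17.] 90.0 (317, 174, 18, 12)
side nest ell [255.8 199.9] [16.2 21.8] rect [255.5 199.5] [21. 17.] 0.0 (245, 191, 22, 18)
side red ell [276.  248.8] [ 4.9 21. ] rect [275.9 248.9] [ 5.3 18.9] 33.7 (270, 241, 13, 17)
side ring ell [274.4 168. ] [ 6.4 11.7] rect [274.5 168. ] [ 6. 11.] 90.0 (269, 165, 12, 7)
plain (array([ 0.43678909, -0.18253992,  0.03076523]), np.float64(0.0014684336606291296))
nest (array([0.57168357, 0.05959488, 0.09150648]), np.float64(0.002112850802237019))
red (array([0.47066074, 0.17475837, 0.05301493]), np.float64(0.0018886000724887353))
ring (array([ 0.60353933, -0.17478494,  0.03438241]), np.float64(0.0018144030084446606))
plain [ 0.43745727 -0.18187781  0.034     ] [ 0.43524263 -0.17836015  0.034     ]
nest [0.57197012 0.05963944 0.097     ] [0.5680689  0.06564462 0.097     ]
ring [ 0.60448552 -0.17462741  0.034     ] [ 0.60280048 -0.1753947   0.034     ]
red [0.47171294 0.1754193  0.05      ] [0.47065275 0.17183485 0.05      ]
```

View pics/c1.png

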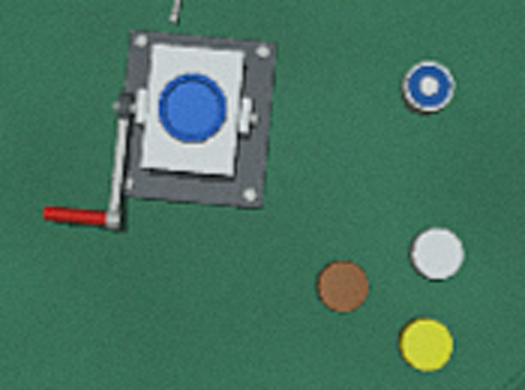

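The crop agrees with the measured points, and the heights match the sizes given. Next I turn the tool so its axes lie along the jig's.

```bash
cat >> h.py <<'E'
from scipy.spatial.transform import Rotation as Ro
def delta(p,yaw=None):
    s=r.read_state();R=Ro.from_rotvec(s["eef_rot"]).as_matrix()
    print("t",s["time"],"pos",s["position"].round(4),"z",R[:,2].round(3),"yaw_y",np.degrees(np.arctan2(R[1,1],R[0,1])).round(2),"w",s["width"].round(4),"gf",s["gripper_force"],"F",s["force"].round(1),"shift mm",(R.T@(np.array(p)-s["position"])*1e3).round(1))
E
python3 -m handwheel '[[0,0,0,0,0,-7,70],[0,0,0,0,0,-7,70],[0,0,0,0,0,-7,70],[0,0,0,0,0,-7,70],[0,0,0,0,0,-7,70],[0,0,0,0,0,-7,70],[0,0,0,0,0,-7,70],[0,0,0,0,0,-7,70]]' 40
python3 -m handwheel '[[0,0,0,0,0,-7,70],[0,0,0,0,0,0,70],[0,0,0,0,0,0,70]]'
python3 - <<'E'
from h import *
delta([.4365,-.181,.1])
c=[]
for n,b in(("top",(215,165,270,235)),):
    im=r.get_image(n)
    for k,(lo,hi) in dict(plate=((0,0,150),(180,60,255))).items():
        for c in blobs(im,lo,hi,b,40):print(k,cv2.minAreaRect(c.astype(np.float32)))
E
```

```text
time: 0.87
position: [0.2263, -0.5556, 0.2309]
eef_rot: [-1.988, 2.433, 0.001]
force: [0.0, -0.3, 0.6]
width: 0.0702
gripper_force: 0.0
time: 1.12
position: [0.2263, -0.5556, 0.231]
eef_rot: [-2.121, 2.317, 0.001]
force: [-0.1, 0.3, -0.2]
width: 0.0703
gripper_force: 0.0Traceback (most recent call last):
  File "<stdin>", line 2, in <module>
  File "h.py", line 20, in delta
    print("t",s["time"],"pos",s["position"].round(4),"z",R[:,2].round(3),"yaw_y",np.degrees(np.arctan2(R[1,1],R[0,1])).round(2),"w",s["width"].round(4),"gf",s["gripper_force"],"F",s["force"].round(1),"shift mm",(R.T@(np.array(p)-s["position"])*1e3).round(1))
                                                                                                                                    ^^^^^^^^^^^^^^^^
AttributeError: 'float' object has no attribute 'round'
```

```bash
sed -i 's/s\["width"\].round(4)/round(s["width"],4)/' h.py
python3 - <<'E'
from h import *
delta([.4365,-.181,.1])
im=r.get_image("top")
for c in blobs(im,(0,0,150),(180,60,255),(215,165,270,235),40):print(cv2.minAreaRect(c.astype(np.float32)))
E
```

```text
t 1.1167 pos [ 0.2263 -0.5556  0.231 ] z [-0.  0. -1.] yaw_y 174.95 w 0.0703 gf 0.0 F [-0.1  0.3 -0.2] shift mm [-391.6 -176.4  131.1]
((235.02972412109375, 196.20297241210938), (40.299007415771484, 41.19453811645508), 5.710593223571777)
```

```bash
python3 -m handwheel '[[-28,-12.6,8,0,0,0,70],[-28,-12.6,8,0,0,0,70],[-28,-12.6,8,0,0,0,70],[-28,-12.6,8,0,0,0,70],[-28,-12.6,8,0,0,0,70],[-28,-12.6,8,0,0,0,70],[-28,-12.6,8,0,0,0,70],[-28,-12.6,8,0,0,0,70]]' 
python3 -m handwheel '[[-28,-12.6,8,0,0,0,70],[-28,-12.6,8,0,0,0,70],[-28,-12.6,8,0,0,0,70],[-28,-12.6,8,0,0,0,70],[-28,-12.6,8,0,0,0,70],[-27.6,-12.6,8,0,0,0,70],[0,0,10,0,0,0,70],[0,0,0,0,0,0,70]]'
python3 - <<'E'
from h import *
delta([.4365,-.181,.01])
im=np.vstack([cv2.resize(r.get_image("top")[190:300,240:400],None,fx=3,fy=3),cv2.resize(r.get_image("side")[120:230,260:420],None,fx=3,fy=3)])[:600]
im=np.hstack([im[:330],]) if 0 else im
cv2.imwrite("pics/c2.png",im[:,:,::-1])
E
```

```text
time: 1.83
position: [0.3461, -0.3396, 0.167]
eef_rot: [-2.121, 2.317, -0.001]
force: [1.1, -0.3, 0.9]
width: 0.0699
gripper_force: 0.0
time: 2.5
position: [0.4346, -0.1788, 0.1072]
eef_rot: [2.125, -2.312, -0.005]
force: [-0.6, -0.1, -0.8]
width: 0.0697
gripper_force: 0.0
t 2.5 pos [ 0.4346 -0.1788  0.1072] z [-0.003  0.001 -1.   ] yaw_y 175.17 w 0.0697 gf 0.0 F [-0.6 -0.1 -0.8] shift mm [ 2.1 -2.4 97.2]
```

View pics/c2.png

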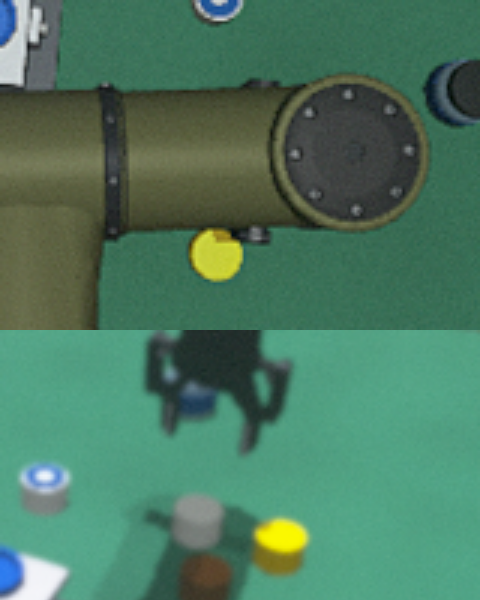

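The side crop shows the open fingers straddling the plain cap, clear of the yellow one. I lower the tool.

```bash
python3 -m handwheel '[[0,0,12,0,0,0,70],[0,0,15,0,0,0,70],[0,0,15,0,0,0,70],[0,0,10,0,0,0,70],[0,0,5,0,0,0,70],[0,0,0,0,0,0,70],[0,0,0,0,0,0,70]]' >/dev/null
python3 - <<'E'
from h import *
delta([.4365,-.181,.01])
im=r.get_image("side");cv2.imwrite("pics/c3.png",cv2.resize(im[130:220,270:380],None,fx=5,fy=5)[:,:,::-1])
E
```

```text
t 3.1833 pos [ 0.4352 -0.1808  0.0528] z [ 0. -0. -1.] yaw_y 175.12 w 0.0703 gf 0.0 F [-0.1 -0.1 -0.4] shift mm [ 0.1 -1.3 42.8]
```

View pics/c3.png

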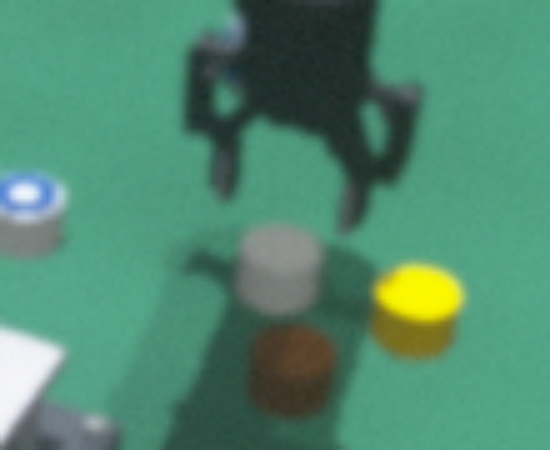

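The fingers are centred over the plain cap and clear of the yellow one. I go down and grip.

```bash
python3 -m handwheel '[[0,0,12,0,0,0,70],[0,0,14,0,0,0,70],[0,0,11,0,0,0,70],[0,-1,5,0,0,0,70],[0,0,0,0,0,0,70],[0,0,0,0,0,0,60],[0,0,0,0,0,0,52],[0,0,0,0,0,0,45]]' 40
python3 -m handwheel '[[0,0,0,0,0,0,45],[0,0,0,0,0,0,45],[0,0,0,0,0,0,45],[0,0,0,0,0,0,45]]'
python3 - <<'E'
from h import *
delta([.4365,-.181,.01])
E
```

```text
time: 3.9
position: [0.437, -0.1805, 0.0115]
eef_rot: [-2.125, 2.312, -0.002]
force: [-0.5, -1.0, 0.0]
width: 0.0487
gripper_force: 41.3
time: 4.23
position: [0.4369, -0.1805, 0.0113]
eef_rot: [-2.125, 2.312, -0.002]
force: [-0.6, 0.6, 6.2]
width: 0.0484
gripper_force: 41.9
t 4.2333 pos [ 0.4369 -0.1805  0.0113] z [ 0.002 -0.    -1.   ] yaw_y 175.18 w 0.0484 gf 41.93131755455397 F [-0.6  0.6  6.2] shift mm [0.5 0.3 1.3]
```

```bash
python3 -m handwheel '[[0,0,-5,0,0,0,45],[0,0,-15,0,0,0,45],[0,0,-25,0,0,0,45],[0,0,-25,0,0,0,45],[0,0,-25,0,0,0,45],[0,0,-25,0,0,0,45],[0,0,-25,0,0,0,45],[0,0,-15,0,0,0,45]]' 
python3 -m handwheel '[[-14,-6,0,0,0,0,45],[-28,-13,0,0,0,0,45],[-28,-13,0,0,0,0,45],[-28,-13,0,0,0,0,45],[-28,-13,0,0,0,0,45],[-28,-13,0,0,0,0,45],[-28,-13,0,0,0,0,45],[-28,-12,0,0,0,0,45]]'
python3 -m handwheel '[[-28,-12,0,0,0,0,45],[-14,-6,0,0,0,0,45],[0,0,5,0,0,0,45],[0,0,10,0,0,0,45],[0,0,10,0,0,0,45],[0,0,5,0,0,0,45],[0,0,0,0,0,0,45],[0,0,0,0,0,0,45]]'
python3 - <<'E'
from h import *
delta([.572,.061,.1])
im=r.get_image("side");cv2.imwrite("pics/s4.png",im[:,:,::-1]);cv2.imwrite("pics/c4.png",cv2.resize(im[140:240,200:310],None,fx=6,fy=6,interpolation=cv2.INTER_CUBIC)[:,:,::-1])
im=r.get_image("top");cv2.imwrite("pics/t4.png",im[:,:,::-1])
E
```

```text
time: 4.9
position: [0.4364, -0.1806, 0.173]
eef_rot: [-2.125, 2.312, -0.003]
force: [0.9, 0.3, -1.1]
width: 0.0482
gripper_force: 41.4
time: 5.57
position: [0.5497, 0.0222, 0.1698]
eef_rot: [2.125, -2.313, -0.001]
force: [1.1, -0.4, 0.1]
width: 0.0483
gripper_force: 41.4
time: 6.23
position: [0.5706, 0.0602, 0.14]
eef_rot: [2.124, -2.314, -0.0]
force: [-0.1, -0.2, 0.0]
width: 0.0482
gripper_force: 41.4
t 6.2333 pos [0.5706 0.0602 0.14  ] z [-0.001 -0.    -1.   ] yaw_y 175.11 w 0.0482 gf 41.422492124838755 F [-0.1 -0.2  0. ] shift mm [-0.9 -1.4 40. ]
```

View pics/c4.png

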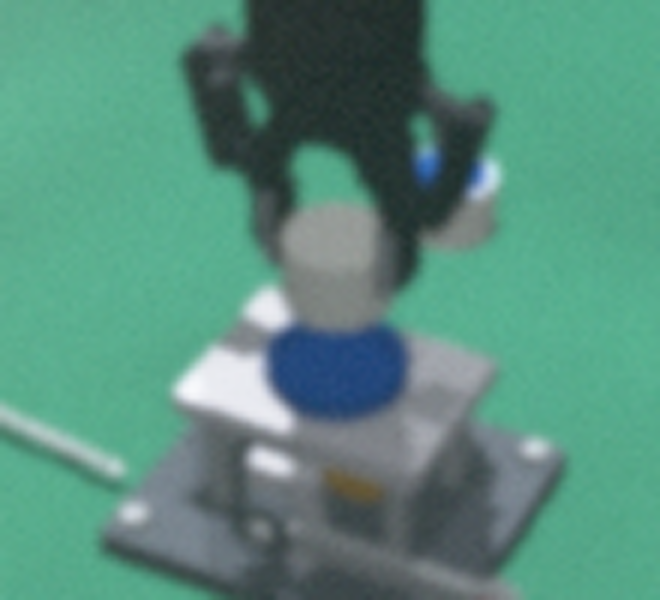

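The cap is held level just above and behind the blue nest. By eye, the cap edges are at crop columns 282–388, the nest edges at 268–410, the cap bottom at row 332 and the nest bottom at row 418. Measuring these numerically.

Run:
```python
from h import *
im=cv2.imread("pics/s4.png")[:,:,::-1].astype(float)
S=im[...,2]-im[...,0]   # blue-red: nest high, cap ~0, green mid
np.set_printoptions(linewidth=250)
def cross(p,lv,i0):
    return [round(i0+i+(lv-p[i])/(p[i+1]-p[i]),2) for i in range(len(p)-1) if (p[i]-lv)*(p[i+1]-lv)<0]
for v in range(196,208,1):
    p=S[v,236:276];print("nest row",v,cross(p,55,236))
p=S[190:215,252:260].mean(1);print("col",p.round(0),cross(p,55,190))
for v in range(178,194,2):
    print("cap row",v,(im[v,240:272,1]-im[v,240:272,0]).round(0).astype(int))
def proj(P):
    m=r.camera_model("side");f=192/np.tan(np.radians(m["vfov"]/2));c=m["T"][:3,:3].T@(np.array(P)-m["T"][:3,3]);return np.array([m["cx"]-f*c[0]/c[2],m["cy"]+f*c[1]/c[2]])
def circ(x,y,z,R):
    q=np.array([proj([x+R*np.cos(a),y+R*np.sin(a),z]) for a in np.linspace(0,6.283,180)]);return q.min(0).round(2),q.max(0).round(2)
print("cap bottom pred",circ(.5706,.0602,.1287,.025),"top",circ(.5706,.0602,.1627,.025))
print("nest rim pred",circ(.572,.0598,.097,.033),"foot",circ(.572,.0598,.084,.033))
```

```text
nest row 196 [np.float64(245.57)]
nest row 197 [np.float64(244.86), np.float64(266.41)]
nest row 198 [np.float64(244.48), np.float64(266.73)]
nest row 199 [np.float64(244.43)]
nest row 200 [np.float64(244.5), np.float64(266.96)]
nest row 201 [np.float64(244.61), np.float64(266.82)]
nest row 202 [np.float64(244.86), np.float64(266.67)]
nest row 203 [np.float64(245.22), np.float64(266.36)]
nest row 204 [np.float64(245.82), np.float64(266.05)]
nest row 205 [np.float64(246.7), np.float64(265.25)]
nest row 206 [np.float64(247.72), np.float64(264.44)]
nest row 207 []
col [ 3.  2.  5.  7. 22. 50. 78. 88. 89. 89. 90. 88. 88. 86. 88. 87. 84. 77. 66. 48. 28. 14. 11.  9.  9.] [np.float64(195.17), np.float64(208.61)]
cap row 178 [82 69 43 19 14 11  8  5  7  5  5  6  5  5  5  7  4  6  6  4  5  6  6  8 11 10 15 16 17 13 13 12]
cap row 180 [81 77 61 36 17  9  8  6  4  5  1  5  6  5  4  4  6  6  5  6  7  5  6 10 10 10 11 13 18 18 22 23]
cap row 182 [86 85 76 57 35 17  9  6  6  5  4  7  4  6  7  5  6  6  7  1  6  6  5  9  8 13 13 13 20 38 59 70]
cap row 184 [87 88 84 80 69 58 37 18  9  4  5  5  5  5  4  7  4  6  7  6  5  7  6  8 10  8 12 17 24 45 68 82]
cap row 186 [88 88 85 81 76 70 53 28 12  7  5  5  5  5  6  4 10  8  5  6  6  4  5  6  6 10 16 28 46 67 80 85]
cap row 188 [85 73 58 37 27 26 20 15  7  6  6  3  8  6  8  6  6  4  6  6  5  7  6  9 12 25 44 63 77 83 88 87]
cap row 190 [58 37 15  7  3  3  3  4  7  6  4  5  7  7  6  8  7  6  6  7  5  9  8 14 22 49 70 82 84 87 86 87]
cap row 192 [34 16  3  4  2  2  4  5  6  8  8  7  7  9  7  7  7  8  8  7  6  8 13 25 48 70 82 87 88 85 86 88]
cap bottom pred (array([246.16, 183.38]), array([265.14, 195.08])) top (array([245.94, 173.09]), array([265.29, 184.65]))
nest rim pred (array([242.95, 190.62]), array([267.56, 206.2 ])) foot (array([243.05, 194.32]), array([267.49, 209.96]))
```

```bash
python3 -m handwheel '[[0,-1,7,0,0,0,45],[0,0,10,0,0,0,45],[0,0,7,0,0,0,45],[0,0,3,0,0,0,45],[0,0,0,0,0,0,45],[0,0,0,0,0,0,45],[0,0,0,0,0,0,45]]'
python3 - <<'E'
from h import *
delta([.572,.06,.1])
im=np.mean([r.get_image("side").astype(float) for _ in range(6)],0)
np.save("s5.npy",im)
cv2.imwrite("pics/c5.png",cv2.resize(im[160:225,225:290].astype(np.uint8),None,fx=9,fy=9,interpolation=cv2.INTER_CUBIC)[:,:,::-1])
E
```

```text
time: 6.92
position: [0.5722, 0.0611, 0.1136]
eef_rot: [-2.126, 2.313, -0.0]
force: [-0.3, -0.1, -0.4]
width: 0.0481
gripper_force: 41.4
t 6.9167 pos [0.5722 0.0611 0.1136] z [ 0.  0. -1.] yaw_y 175.17 w 0.0481 gf 41.42273376113735 F [-0.3 -0.1 -0.4] shift mm [ 1.1  0.1 13.6]
```

View pics/c5.png

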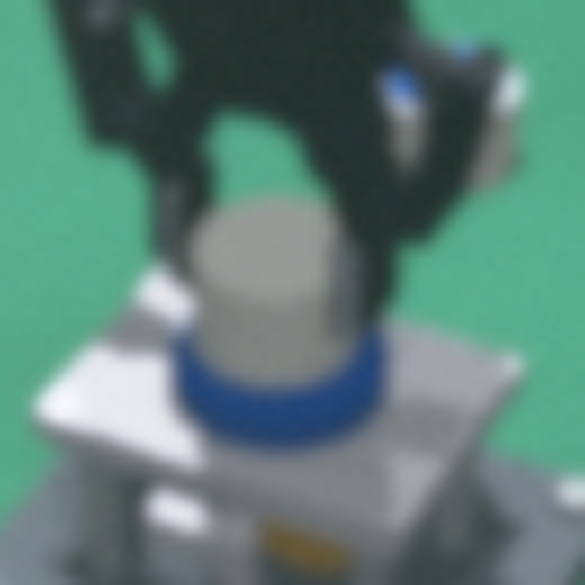

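Run:
```python
from h import *
im=np.load("s5.npy");S=im[...,2]-im[...,0]
m=r.camera_model("side");f=192/np.tan(np.radians(m["vfov"]/2));T=m["T"]
def circ(x,y,z,R):
    q=[]
    for a in np.linspace(0,6.283,180):
        c=T[:3,:3].T@(np.array([x+R*np.cos(a),y+R*np.sin(a),z])-T[:3,3]);q.append([m["cx"]-f*c[0]/c[2],m["cy"]+f*c[1]/c[2]])
    q=np.array(q);return q.min(0).round(2),q.max(0).round(2)
print("cap bot",circ(.5722,.0611,.1023,.025),"cap top",circ(.5722,.0611,.1363,.025));print("rim",circ(.5722,.0611,.097,.033),"foot",circ(.5722,.0611,.084,.033))
for u in range(252,261):print(u,S[198:214,u].round(0).astype(int),"top G-R",(im[176:190,u,1]-im[176:190,u,0]).round(0).astype(int))
for v in range(186,204,2):print(v,"S",S[v,240:272].round(0).astype(int))
for v in range(186,200,2):print(v,"GR",(im[v,240:272,1]-im[v,240:272,0]).round(0).astype(int))
```

```text
cap bot (array([245.64, 191.16]), array([264.35, 202.97])) cap top (array([245.41, 181.17]), array([264.48, 192.84]))
rim (array([242.69, 190.87]), array([267.32, 206.48])) foot (array([242.79, 194.57]), array([267.25, 210.24]))
252 [ 2  3  3 11 29 57 81 85 82 73 61 41 24 12 10  9] top G-R [84 85 85 84 80 61 35 14  6  5  6  5  4  5]
253 [ 2  2  3  6 23 54 77 85 82 75 64 46 26 14 11  9] top G-R [85 84 86 83 78 57 29 11  4  4  4  5  5  4]
254 [ 2  2  3  7 22 50 78 86 82 77 66 49 29 14 10  9] top G-R [85 85 84 84 75 52 24  9  5  4  5  5  5  4]
255 [ 3  2  2  7 22 51 76 86 86 78 69 50 31 15 10 10] top G-R [84 85 85 83 76 51 22  8  5  4  6  5  4  4]
256 [ 3  2  2  6 22 52 78 85 84 78 68 51 30 15 10  9] top G-R [79 84 84 84 76 53 24  9  5  4  6  5  5  5]
257 [ 3  3  2  7 23 53 79 87 84 76 68 50 28 14 10 10] top G-R [68 76 80 80 75 55 26 10  5  4  5  5  5  5]
258 [ 2  2  4 10 27 58 82 85 84 75 67 48 27 13 11  8] top G-R [49 59 64 71 72 56 29 10  6  5  4  5  4  5]
259 [ 2  3  6 13 36 63 84 87 82 76 63 43 23 13 10  9] top G-R [28 35 43 56 64 56 34 15  6  5  4  5  5  5]
260 [ 3  3  7 21 46 72 
[... 1069 characters left out ...]
 5  6  4  5  6  6  5  4  4  4  5  6  8
 12 14 14 15 19 28 33 37]
188 GR [80 63 36 16 11  8  7  6  5  6  5  4  4  5  5  4  5  5  4  5  5  5  8  8
 10 12 14 17 31 53 70 77]
190 GR [62 38 20 10  7  7  6  6  5  3  5  5  5  5  4  5  6  5  5  6  6  6  7  8
  8 11 14 16 34 58 76 84]
192 GR [28 11  3  2  4  4  4  6  6  6  4  6  6  5  6  5  6  6  6  7  5  6  7  9
 10 13 13 22 42 65 80 85]
194 GR [11  6  4  4  4  5  5  6  6  6  6  5  4  5  4  5  6  6  6  6  6  6  8  9
 10 11 16 28 48 64 75 80]
196 GR [ 5  6  5  6  9 12 10  8  5  7  5  6  6  5  6  6  6  5  5  5  7  6  7  9
 11 15 17 14 17 20 28 34]
198 GR [ 4  5  6 10 16 20 14  9  6  6  5  5  5  5  6  6  6  5  6  5  5  5  6 10
 16 24 26 18  8  6  4  5]
```

Run:
```python
import cv2,numpy as np
for n,U,V in(("side",range(252,260,2),(184,214)),("top",range(230,238,2),(180,212))):
    im=np.mean([cv2.imread(f"pics/{n}{k}.png")[:,:,::-1].astype(float) for k in(0,1)],0);S=im[...,2]-im[...,0]
    for u in U:print(n,u,V[0],S[V[0]:V[1],u].astype(int),im[V[0]:V[1],u,2].astype(int))
im=np.mean([cv2.imread(f"pics/top{k}.png")[:,:,::-1].astype(float) for k in(0,1)],0);S=im[...,2]-im[...,0]
for v in(192,194,196,198):print("top row",v,S[v,218:250].astype(int))
```

```text
side 252 184 [ 50  48  48  47  43  35  34  47  85 107 116 138 173 183 186 188 190 187
 187 190 185 179 154 105  53  29  19   8   8  13] [130 128 126 128 136 163 205 224 220 185 159 181 216 228 231 231 230 231
 231 230 229 223 196 144 121 156 211 237 237 216]
side 254 184 [ 46  50  48  49  50  44  45  68 100 112 128 160 181 186 188 189 186 187
 189 185 185 182 161 113  66  34  18   9   7   8] [128 126 131 128 129 141 177 208 203 168 169 205 225 230 231 230 232 230
 230 230 230 225 202 153 119 135 193 233 242 235]
side 256 184 [ 48  48  47  49  48  49  61  91 120 117 130 169 185 186 192 188 189 188
 184 187 186 183 165 116  71  36  20  10   6   7] [125 127 129 126 128 133 152 179 188 164 175 215 227 230 231 232 231 232
 232 230 231 226 207 161 121 132 190 233 243 243]
side 258 184 [ 51  51  51  51  50  53  66  97 127 126 131 158 181 185 189 186 187 185
 186 185 184 180 158 110  61  31  20   8   5   6] [130 131 129 130 129 131 142 166 183 169 170 204 224 231 231 232 231 231
 231 231 229 225 203 151 121 139 195 233 243 244]
top 230 180 [  8   8   9   3  13 115 133  88 148 140 141 141 137
[... 903 characters left out ...]
09 207 210 203 177 178 154 126 210 204 202 202 199 199 202 199 200 197
 200 195 197 201 195 192 173 174 176 115 225 212 210 210]
top row 192 [  8   5   9   3  17  76 135 104 131 143 137 140 137 135 139 136 138 135
 138 141 136 138 140 140 121 125 122  28   3   7   8   7]
top row 194 [  6   5  10   2  14 135 116 111 143 137 139 140 137 138 139 137 137 137
 137 137 137 138 137 140 123 113 141  31   0  11   8   8]
top row 196 [  7   8   7   0  25 154 118 118 140 141 138 140 138 136 136 137 137 138
 139 137 137 138 138 138 128 121 146  35  -5   9   9   8]
top row 198 [ 10  10   8   3  14 120 121  96 145 138 137 137 137 137 137 138 138 139
 136 139 137 136 137 140 126 125 133  16   3   8   7   2]
```

Held against the rim and foot edges, the cap sits centred to about 1 mm. I nudge it and lower with force checks.

```bash
python3 -m handwheel '[[0.4,0.7,2,0,0,0,45],[0,0,2,0,0,0,45],[0,0,2,0,0,0,45],[0,0,1.5,0,0,0,45],[0,0,1,0,0,0,45],[0,0,0,0,0,0,45],[0,0,0,0,0,0,45]]'
python3 - <<'E'
from h import *
delta([.5715,.0607,.1003])
E
```

```text
time: 7.8
position: [0.5712, 0.0607, 0.1047]
eef_rot: [2.126, -2.313, -0.0]
force: [0.5, 0.1, -0.7]
width: 0.0488
gripper_force: 41.4
t 7.8 pos [0.5712 0.0607 0.1047] z [-0. -0. -1.] yaw_y 175.16 w 0.0488 gf 41.42315971548669 F [ 0.5  0.1 -0.7] shift mm [-0.1 -0.3  4.4]
```

```bash
python3 -m handwheel '[[0,0,1,0,0,0,45],[0,0,1,0,0,0,45],[0,0,1,0,0,0,45],[0,0,0.5,0,0,0,45],[0,0,0,0,0,0,45],[0,0,0,0,0,0,45]]'
python3 - <<'E'
from h import *
delta([.5715,.0607,.1003])
im=np.mean([r.get_image("side").astype(float) for _ in range(2)],0)
S=im[...,2]-im[...,0]
for u in(254,256):print(S[198:214,u].astype(int),(im[178:194,u,1]-im[178:194,u,0]).astype(int))
E
```

```text
time: 8.3
position: [0.5712, 0.0607, 0.1012]
eef_rot: [2.126, -2.313, -0.0]
force: [0.4, -0.5, -0.0]
width: 0.0485
gripper_force: 41.4
t 8.3 pos [0.5712 0.0607 0.1012] z [-0.  0. -1.] yaw_y 175.16 w 0.0485 gf 41.42315246863291 F [ 0.4 -0.5 -0. ] shift mm [-0.  -0.3  0.9]
[ 3  1  1  1  3  3 12 31 57 71 66 50 27 13 10  8] [74 82 84 85 85 81 70 45 18  8  4  4  5  4  5  4]
[ 2  2  1  3  1  4  8 25 54 72 69 51 29 14  8  9] [58 75 81 83 84 81 67 42 17  5  4  2  4  4  4  5]
```

```bash
python3 -m handwheel '[[0,0,0.6,0,0,0,45],[0,0,0.4,0,0,0,45],[0,0,0,0,0,0,45],[0,0,0,0,0,0,45]]' 
python3 -m handwheel '[[0,0,0,0,0,0,50],[0,0,0,0,0,0,54],[0,0,0,0,0,0,58],[0,0,0,0,0,0,64],[0,0,0,0,0,0,70],[0,0,0,0,0,0,70]]'
python3 - <<'E'
from h import *
delta([.5715,.0607,.1003])
im=r.get_image("side")
cv2.imwrite("pics/c6.png",cv2.resize(im[160:225,225:290],None,fx=9,fy=9,interpolation=cv2.INTER_CUBIC)[:,:,::-1])
E
```

```text
time: 8.73
position: [0.5713, 0.0606, 0.1003]
eef_rot: [-2.126, 2.313, 0.0]
force: [0.0, 0.7, -0.0]
width: 0.0486
gripper_force: 41.4
time: 9.23
position: [0.5712, 0.0607, 0.1003]
eef_rot: [2.126, -2.313, -0.0]
force: [-0.3, 0.4, 0.2]
width: 0.0701
gripper_force: 0.0
t 9.2333 pos [0.5712 0.0607 0.1003] z [-0.  0. -1.] yaw_y 175.16 w 0.0701 gf 0.0 F [-0.3  0.4  0.2] shift mm [-0.  -0.3 -0. ]
```

View pics/c6.png

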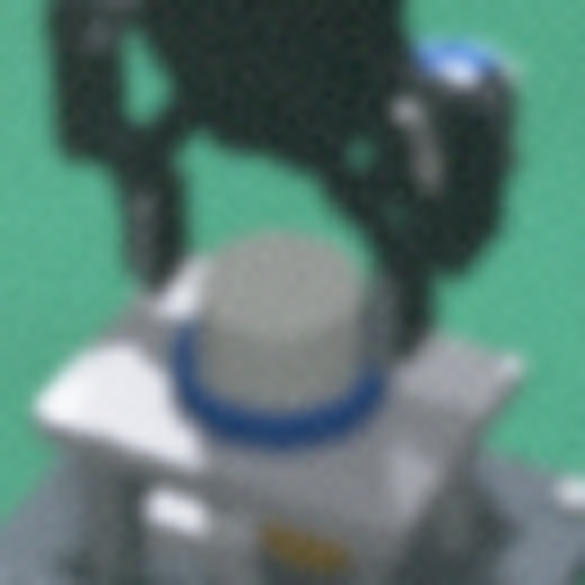

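The cap stands upright inside the nest, concentric with its ring, and has been released. I retreat upward and move over to the handle.

```bash
python3 -m handwheel '[[0,0,-5,0,0,0,70],[0,0,-10,0,0,0,70],[0,0,-15,0,0,0,70],[0,0,-20,0,0,0,70],[0,0,-10,0,0,0,70],[0,0,0,0,0,0,70]]' 
python3 -m handwheel '[[-10,10,0,0,0,0,60],[-20,20,0,0,0,0,50],[-20,20,0,0,0,0,50],[-20,20,0,0,0,0,50],[-20,20,0,0,0,0,50],[-18.5,19.7,0,0,0,0,50],[0,0,0,0,0,0,50],[0,0,0,0,0,0,50]]'
python3 -m handwheel '[[0,0,10,0,0,0,50],[0,0,20,0,0,0,50],[0,0,20,0,0,0,50],[0,0,10,0,0,0,50],[0,0,0,0,0,0,50],[0,0,0,0,0,0,50]]'
python3 - <<'E'
from h import *
delta([.471,.178,.032])
im=r.get_image("side")
cv2.imwrite("pics/s7.png",im[:,:,::-1])
cv2.imwrite("pics/c7.png",cv2.resize(im[170:280,220:330],None,fx=5.4,fy=5.4,interpolation=cv2.INTER_CUBIC)[:,:,::-1])
E
```

```text
time: 9.78
position: [0.5727, 0.0609, 0.1643]
eef_rot: [-2.122, 2.309, -0.004]
force: [0.2, -0.2, 0.7]
width: 0.0701
gripper_force: 0.0
time: 10.45
position: [0.4703, 0.179, 0.1601]
eef_rot: [-2.129, 2.31, 0.001]
force: [0.7, -1.0, 0.5]
width: 0.0499
gripper_force: 0.0
time: 10.95
position: [0.4713, 0.1772, 0.0999]
eef_rot: [2.124, -2.313, 0.001]
force: [0.4, -1.0, 0.8]
width: 0.0503
gripper_force: 0.0
t 10.95 pos [0.4713 0.1772 0.0999] z [-0.001 -0.001 -1.   ] yaw_y 175.11 w 0.0503 gf 0.0 F [ 0.4 -1.   0.8] shift mm [-0.9  0.3 67.9]
```

View pics/c7.png

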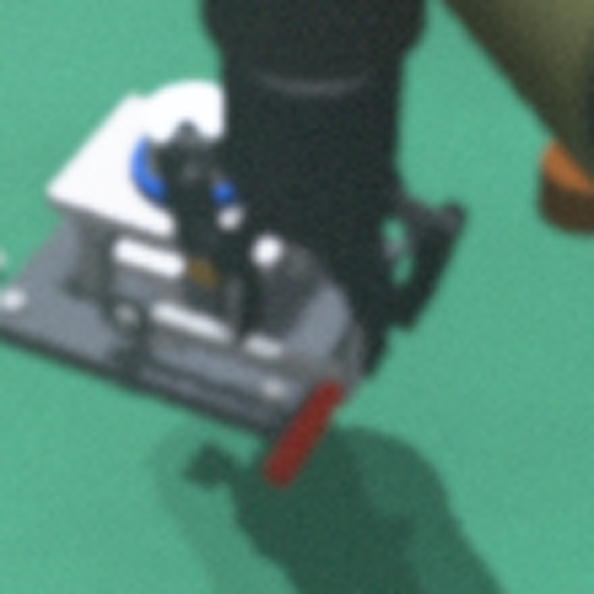

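The open fingers straddle the red handle, and the cap stays in the nest. I lower and grip.

```bash
python3 -m handwheel '[[0,0,10,0,0,0,50],[0,0,20,0,0,0,50],[0,0,20,0,0,0,50],[0,0,13,0,0,0,50],[0,0,5,0,0,0,50],[0,0,0,0,0,0,50],[0,0,0,0,0,0,40],[0,0,0,0,0,0,30]]' 
python3 -m handwheel '[[0,0,0,0,0,0,22],[0,0,0,0,0,0,16],[0,0,0,0,0,0,8],[0,0,0,0,0,0,8],[0,0,0,0,0,0,8],[0,0,0,0,0,0,8]]' 50
python3 - <<'E'
from h import *
delta([.471,.178,.032])
# arc steps of 15deg in tool y / z (mm), jig-aligned
a=np.radians(np.arange(0,91,5));y=110*np.cos(a);z=-110*np.sin(a)
print(np.c_[np.diff(y),np.diff(z)].round(1).tolist())
im=r.get_image("side")
cv2.imwrite("pics/c8.png",cv2.resize(im[170:280,220:330],None,fx=5.4,fy=5.4,interpolation=cv2.INTER_CUBIC)[:,:,::-1])
E
```

```text
time: 11.67
position: [0.4719, 0.1785, 0.0337]
eef_rot: [-2.124, 2.311, -0.001]
force: [-0.6, -1.4, -0.1]
width: 0.0307
gripper_force: 0.0
time: 12.17
position: [0.4703, 0.1785, 0.0329]
eef_rot: [2.126, -2.313, -0.003]
force: [-7.4, 2.1, 5.0]
width: 0.012
gripper_force: 48.6
t 12.1667 pos [0.4703 0.1785 0.0329] z [-0.002  0.001 -1.   ] yaw_y 175.17 w 0.012 gf 48.64668130874634 F [-7.4  2.1  5. ] shift mm [ 0.4 -0.8  0.9]
[[-0.4, -9.6], [-1.3, -9.5], [-2.1, -9.4], [-2.9, -9.2], [-3.7, -8.9], [-4.4, -8.5], [-5.2, -8.1], [-5.8, -7.6], [-6.5, -7.1], [-7.1, -6.5], [-7.6, -5.8], [-8.1, -5.2], [-8.5, -4.4], [-8.9, -3.7], [-9.2, -2.9], [-9.4, -2.1], [-9.5, -1.3], [-9.6, -0.4]]
```

View pics/c8.png

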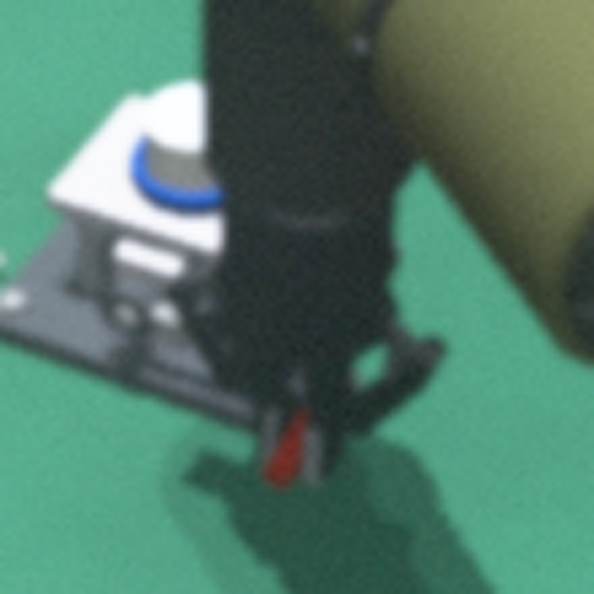

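The red handle is between the pads and the cap is seated. Swinging up along the arc in 5° steps.

```bash
python3 -m handwheel '[[0,-0.4,-9.6,0,0,0,8],[0,-1.3,-9.5,0,0,0,8],[0,-2.1,-9.4,0,0,0,8],[0,-2.9,-9.2,0,0,0,8],[0,-3.7,-8.9,0,0,0,8],[0,-4.4,-8.5,0,0,0,8],[0,0,0,0,0,0,8],[0,0,0,0,0,0,8]]'
python3 - <<'E'
from h import *
delta([.4703+.110*(1-np.cos(np.pi/6))*.9962,.1785-.110*(1-np.cos(np.pi/6))*.087,.0329+.055])
im=r.get_image("side")
cv2.imwrite("pics/c9.png",im[:,:,::-1])
for c in blobs(im,(0,150,60),(8,255,255),(230,180,320,280),6):print(c.mean(0),c.min(0),c.max(0))
E
```

```text
time: 12.88
position: [0.4826, 0.1774, 0.0873]
eef_rot: [2.123, -2.309, -0.009]
force: [-18.7, 4.7, 3.0]
width: 0.0119
gripper_force: 49.0
t 12.8833 pos [0.4826 0.1774 0.0873] z [-0.008  0.001 -1.   ] yaw_y 175.19 w 0.0119 gf 49.040313363075256 F [-18.7   4.7   3. ] shift mm [-0.  -2.4 -0.6]
[268.69230769 237.23076923] [267. 234.] [270. 240.]
```

```bash
python3 -m handwheel '[[0,-4.2,-8.1,0,0,0,8],[0,-4.8,-7.6,0,0,0,8],[0,-6.5,-7.1,0,0,0,8],[0,-7.1,-6.5,0,0,0,8],[0,-7.6,-5.8,0,0,0,8],[0,-8.1,-5.2,0,0,0,8],[0,0,0,0,0,0,8],[0,0,0,0,0,0,8]]'
python3 - <<'E'
from h import *
delta([.5799-.055*.996,.1785-.055*.087,.0329+.0953])
E
```

```text
time: 13.6
position: [0.5245, 0.1741, 0.1334]
eef_rot: [-2.124, 2.31, -0.001]
force: [-15.0, 3.0, 18.8]
width: 0.0121
gripper_force: 50.7
t 13.6 pos [0.5245 0.1741 0.1334] z [ 0.003  0.002 -1.   ] yaw_y 175.22 w 0.0121 gf 50.6677383184433 F [-15.    3.   18.8] shift mm [ 0.3 -0.6  5.2]
```

```bash
python3 -m handwheel '[[0,-8.5,-7,0,0,0,8],[0,-8.9,-5,0,0,0,8],[0,-9.2,-4,0,0,0,8],[0,-9.4,-2.5,0,0,0,8],[0,-9.5,-1.5,0,0,0,8],[0,-9.6,-0.5,0,0,0,8],[0,0,0,0,0,0,8],[0,0,0,0,0,0,8]]'
python3 - <<'E'
from h import *
delta([.5799,.1689,.147])
im=r.get_image("side")
for c in blobs(im,(0,150,60),(8,255,255),(200,120,320,280),5):print(c.mean(0),c.min(0),c.max(0),tri)
im=r.get_image("top")
for c in blobs(im,(0,150,60),(8,255,255),(170,160,260,245),5):print(c.mean(0),c.min(0),c.max(0))
E
```

```text
time: 14.27
position: [0.58, 0.1692, 0.1515]
eef_rot: [-2.124, 2.311, -0.002]
force: [-3.9, 1.7, 5.7]
width: 0.0118
gripper_force: 50.1
t 14.2667 pos [0.58   0.1692 0.1515] z [ 0.003  0.001 -1.   ] yaw_y 175.17 w 0.0118 gf 50.10793447494507 F [-3.9  1.7  5.7] shift mm [0.3 0.1 4.5]
[200.58823529 189.47058824] [197. 187.] [204. 191.]
```

```bash
python3 -m handwheel '[[0,0,0,0,0,0,8],[0,0,0,0,0,0,8],[0,0,0,0,0,0,8],[0,0,0,0,0,0,8],[0,0,0,0,0,0,8],[0,0,0,0,0,0,8]]' 60
python3 - <<'E'
from h import *
delta([.5799,.1689,.147])
print("red top",plane("top",(200.6,189.5),.16))
im=r.get_image("side")
h=cv2.cvtColor(im,cv2.COLOR_RGB2HSV)
red=cv2.inRange(h,(0,120,40),(10,255,255))|cv2.inRange(h,(172,120,40),(180,255,255))
ys,xs=np.nonzero(red[120:240,200:310]);print("side red",len(xs),xs.mean()+200 if len(xs) else 0,ys.mean()+120 if len(xs) else 0)
old=cv2.imread("pics/side1.png")[:,:,::-1]
for k,i in(("old",old),("now",im)):
    b=cv2.inRange(cv2.cvtColor(i,cv2.COLOR_RGB2HSV),(100,120,60),(130,255,255))[180:215,238:276]
    ys,xs=np.nonzero(b);print(k,len(xs),xs.min()+238,xs.max()+238,ys.min()+180,ys.max()+180, [ (c+238,np.nonzero(b[:,c])[0].max()+180) for c in range(7,30,3) if b[:,c].any()])
E
```

```text
time: 14.87
position: [0.5797, 0.1692, 0.1515]
eef_rot: [-2.124, 2.31, -0.002]
force: [-3.3, 2.3, 7.1]
width: 0.0117
gripper_force: 59.7
t 14.8667 pos [0.5797 0.1692 0.1515] z [ 0.003  0.001 -1.   ] yaw_y 175.19 w 0.0117 gf 59.71872925758362 F [-3.3  2.3  7.1] shift mm [ 0.3 -0.2  4.5]
red top [0.57897895 0.14540811 0.16      ]
side red 22 231.77272727272728 206.95454545454544
old 303 245 266 191 208 [(245, np.int64(203)), (248, np.int64(206)), (251, np.int64(207)), (254, np.int64(208)), (257, np.int64(208)), (260, np.int64(207)), (263, np.int64(206)), (266, np.int64(203))]
now 78 246 266 192 203 [(248, np.int64(202)), (251, np.int64(203)), (254, np.int64(203)), (257, np.int64(203)), (260, np.int64(203)), (263, np.int64(202)), (266, np.int64(199))]
```

Run:
```python
from workcell import r
print(r.hand_in())
```

```text
the job is handed in; nothing more can be done
None
```

The plain white cap is upright in the blue nest, released while the jig was down. The red handle is held straight up at about 90°, with the lift table about 15 mm up by the camera, and the job was handed in at about 15 s; the judge's verdict was not shown.

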